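# Bolt the shelf gate through its slotted disc

### The job

Lock the small shelf gate: push one of the pegs on the slotted disc round until its slot lines up with the steel bar, then push the bar's post so that the bar slides through the slot and fully home against the back of the keeper on the far side. Only push, with the fingertips or the outside of the fingers: do not grip or lift the bar or the pegs, and leave the other things on and around the shelf where they are.

Things in the scene. Friction and masses are not known exactly. Their poses are not given: they have to be found in the camera images.
- gate_lock: The fixed pine shelf front with the gate lock. Origin: on the bench (z = 0) straight below the disc's axis; z up; +y is the way the bar is pushed, +x points to the gate and shelf. It carries a flat sill, a beam 120 mm wide in x, y -250 to +200 mm, top at z = 40 mm, with channel, disc and keeper on it in a line along y.
- channel (a point): Middle of the straight open-topped channel that the bar lies in, on the sill's top (40 mm above the bench), 146 mm before the disc's axis. Channel 188 mm long in y, 16 mm wide inside, walls 5 mm thick and 10 mm high.
- keeper (a point): Foot of the keeper's back wall, where the bar stops: on the sill's top, 80 mm past the disc's axis in y. The keeper is a steel pocket in line with the channel, 20 mm wide inside, open towards the disc, mouth 52 mm past the axis; cheeks and wall 22 mm high, a strap across them 64 mm above the bench at its highest.
- gate (a point): Top edge of the small wooden gate, 64 mm above the bench; the gate runs along the lock's y beside the sill, 71 to 85 mm from the bar's line on the +x side. Behind it lies the shelf board, top 18 mm above the bench, with small stock.
- disc (a joint): Angle (rad) of the slotted disc about its upright axis, counter-clockwise from above. At 0 and at pi (3.1416) its slot lies along the bar's path: either will do; within about 0.12 of either the bar passes. Stops at -0.35 and 3.49. Starts between 0.6 and 2.5. Light friction (0.08 N m; 2 to 3 N at a peg); it stays where it is left.
- disc_centre (a point): Centre of the disc's top face, on its axis, 58 mm above the bench. Disc 90 mm across, 18 mm thick, on the sill, with a straight slot 24 mm wide right across it, open at the top and down to the sill. The point turns with the disc: its y axis lies along the slot.
- peg_a (a point): Centre of the top of one of the two upright round pegs on the disc: 12 mm in diameter, from 58 to 100 mm above the bench, 34 mm from the disc's axis, at right angles to the slot. At disc angle 0 it lies on the lock's +x side, at pi on its -x side.
- peg_b (a point): The same for the other peg, opposite the first.
- bar: The loose steel bolt bar lying in the channel on the sill: 145 mm long in its y, 12 mm wide, 16 mm high, about 0.26 kg, rounded nose at +y. Origin: centre of its underside; y along the bar, towards the disc and keeper; z up. A round post stands on its tail. It slides with plain friction (about 2 N).
- bar_nose (a point): Tip of the bar's nose, half-way up (8 mm above the sill), 72.5 mm ahead of the bar's origin. It starts 60 to 85 mm before the disc's axis; it is home when it touches the keeper's back wall, 80 mm past the axis.
- bar_post (a point): Centre of the top of the bar's upright post: 14 mm in diameter, from 56 to 100 mm above the bench, on the bar's middle line, 135 mm behind the nose tip.
- carabiner: Bystander: pear-shaped steel carabiner, about 115 x 75 x 10 mm, lying on the bench before the sill. Origin: middle of its underside.
- rivet_setter: Bystander: copper rivet setter standing on the bench before the sill, 75 mm high, 28 mm across its foot. Origin: centre of its foot.
- rap_ring: Bystander: metal ring lying on the bench before the sill, 48 mm across, 9 mm thick. Origin: centre of its underside.
- grit_stone: Bystander: white ceramic grit stone, 40 x 75 x 20 mm, lying on the sill beyond the keeper. Origin: centre of its underside.
- chock: Bystander: green aluminium chock on a steel stem, about 130 mm long and 20 mm high, lying on the shelf behind the gate. Origin: underside, about the middle of its length.
- wax_tin: Bystander: round steel tin, 60 mm across, 45 mm high, on the shelf behind the gate. Origin: centre of its underside.
- mug: Bystander: dark steel cup, 64 mm across, 60 mm high, on the shelf behind the gate. Origin: centre of its underside.
Mind the look-alikes: they are no part of the job. Leave any blue or brown look-alike of the bar alone.

How it is judged:
On the way, in this order (a step that is already met when the one before it is completed fails the run):
1. the disc is turned so that its slot lines up with the bar (within 0.12 rad), the bar's nose still outside the disc ((value of joint disc between -0.12 and 0.12 rad or value of joint disc between 3.0216 and 3.2616 rad) and y of bar_nose in the frame of gate_lock below -0.04 m), for 0.2 s.
2. the bar is pushed through the slot, its nose home in the keeper (y of bar_nose in the frame of gate_lock above 0.073 m and x of bar_nose in the frame of gate_lock between -0.012 and 0.012 m and z of bar_nose in the frame of gate_lock below 0.056 m and z of bar_post in the frame of gate_lock below 0.11 m), for 0.2 s.
At the end, for the whole second after the job is handed in: The bar lies through the disc's slot, still down in its channel (either end raised less than about 10 mm), with its nose within 7 mm of the keeper's back wall and within 12 mm of the keeper's middle line; the slot lies along the bar (within 0.2 rad); the bar is at rest (all of step 2 and (value of joint disc between -0.2 and 0.2 rad or value of joint disc between 2.9416 and 3.3416 rad) and linear speed of bar below 0.02 m/s); the robot touches nothing.
It fails at once if the bar is lifted in its channel (either end more than 15 mm) (z of bar_nose in the frame of gate_lock above 0.063 m or z of bar_post in the frame of gate_lock above 0.115 m).
It fails at once if the bar's post is gripped between the fingers (horizontal distance between the grasp point and bar_post below 0.009 m and contact force between the fingers and bar above 1 N).
It fails at once if a peg of the disc is gripped between the fingers ((horizontal distance between the grasp point and peg_a below 0.009 m and contact force between the fingers and gate_lock above 1 N) or (horizontal distance between the grasp point and peg_b below 0.009 m and contact force between the fingers and gate_lock above 1 N)).
It fails at once if one of the other things before the gate (carabiner, rivet setter, ring, grit stone) is moved more than 20 mm or tipped (distance of any of carabiner, rivet_setter, rap_ring, grit_stone from where it was at the start of the episode above 0.02 m or angle between any of carabiner, rivet_setter, rap_ring, grit_stone's own z axis and vertical above 0.4 rad).
It fails at once if one of the other things behind the gate (chock, tin, mug) is moved more than 20 mm or tipped (distance of any of chock, wax_tin, mug from where it was at the start of the episode above 0.02 m or angle between any of chock, wax_tin, mug's own z axis and vertical above 0.4 rad).
It also fails if it takes over 58 s, if anything falls off the work surface, if the arm or the gripper's body presses on something with over 40 N, if the wrist force passes 120 N, or if a joint passes its speed limit or range.

### The arm

A 6-joint arm with a two-finger parallel gripper is mounted at the origin on the work surface. World frame = base frame: x ahead of the robot, y to its left, z up, the work surface at z = 0. Lengths are in m, angles in rad, forces in N, time in s.
With the tool pointing down it reaches from about 0.325 to 0.925 m from the base axis. Payload 3.1 kg.
Tool frame: the origin (TCP) lies midway between the tips of the shut fingers; the grasp point (between the pads) lies 19 mm behind it; z points along the fingers, y is the direction in which the jaws open and shut (so a half turn about z gives the same grasp; the last joint's range is limited). The gripper opens to 85 mm and grips with 20 to 120 N. Pads are 22 mm wide; open, the fingers measure 114 mm over their backs; the gripper's body (76 mm by 85 mm) begins 54 mm behind the grasp point. The pads swing forward as they close: fully open they stand 13 mm farther back than shut.
Start: joints at [-1.443, 0.217, 1.613, -0, 1.311, -0.112], TCP at [0.148, -0.607, 0.231] pointing down, gripper open.
Joint ranges: [-2.75, 2.75], [-0.78, 2.1], [0.31, 2.55], [-1.13, 4.27], [0.13, 2.63], [-2.58, 2.58]. Speed limits (rad/s): [2.79, 2.79, 3.14, 3.14, 3.14, 3.14].

### API

Orientations are given as [roll, pitch, yaw] about the fixed x, y, z axes, in that order (R = Rz(yaw) Ry(pitch) Rx(roll)).
In Python, from plant import ctrl gives the robot as it stands.
- The arm moves only by the tool arm_command, never from a script. Its argument "commands" is a list of rows, each an object of numbers: "fingers": the finger opening in cm, from 0 to 8.54; "dx", "dy", "dz": the shift along the tool's x, y, z in cm; "wx", "wy", "wz": the turn, a rotation vector about the tool's x, y, z in degrees. A call has 1 to 20 rows; each row shifts and turns the commanded pose from where the row before left it, along the tool's axes as they then stand; what a row does not reach is not made up. A row lasts 1/12 s, in which the tool goes at most 41.7 mm and 7.16 degrees, less where a joint would pass 70% of its speed; a pose out of reach is approached as far as the arm can. A call is refused whole if a number of a shift passes 4.17 or a number of a turn 7.16, either way. A call with a gripper value outside its range is refused whole. The fingers move at their own pace and stop on an object; "squeeze" is the grip in N (left out, the last holds). Time passes only in rows, so rows that do not move let the fingers close. It gives the time, the measured TCP pose, the force and the opening at its end, in the units of the state.
- ctrl.observe(): the state, without advancing time (a new reading comes with each control period).
- ctrl.get_image(name): name is "scene" or "side" or "wrist"; returns (picture, depth): 400x640x3 uint8, red, green, blue; 400x640 float32, m along the optical axis (not along the pixel's ray), 0 where there is no reading.
- ctrl.camera_params(name): a dict with "fovy" (degrees; the focal length in pixels is half the picture's height over the tangent of half this angle, whatever the lens; pixels are square), "cx", "cy" (the principal point, pixels), "D" ([k1, k2, p1, p2, k3] as OpenCV has them; the pictures are not rectified), "R" (3x3) and "t" (3): a world point X has camera coordinates R X + t; the wrist camera has in their place "mount" (4x4, takes a point from camera to tool coordinates, whose origin is the TCP and whose axes are the flange's). Camera axes: x right, y down, z forward; pixel columns grow to the right and rows downward; lengths in m; the calibration is good to about 2 mm. A picture is of the moment at which its call begins: read the wrist's pose just before it. camera_params takes no time and is no camera call.
- ctrl.close_job(): hands the job in, once; it reports no verdict.
The state is a dict: "time": time; "qpos": joint angles; "dq": joint speeds; "tau": joint torques, N m; "ee_pos": TCP position; "orientation": TCP orientation; "force": force on the tool from outside, world axes, zero at the start; "torque": the same for the moment, N m; "gripper_width": finger opening in m.
Only numpy, scipy, OpenCV 4.12 (cv2) and the standard library are available. Lean on these libraries where they do the work, as an engineer would, in place of code of your own. Each camera call takes 0.05 s, during which the arm holds its last target.

## Working session

There is one attempt and no reset: what is moved stays moved. The work goes in short steps, Python scripts to look and compute and a tool call to move; the robot and the scene stay as the last step left them, time stands still between calls to the robot, and variables do not carry over. Pictures are saved under pics/ and viewed, and the job is handed in when it is done.

Besides the shell and the picture viewer there is one more tool, called after "Emit:" by a JSON object that holds its "name" and its "arguments". arm_command: Moves the arm, as the interface text tells. Its arguments: {"type":"object","properties":{"commands":{"type":"array","items":{"type":"object","properties":{"fingers":{"type":"number"},"dx":{"type":"number"},"dy":{"type":"number"},"dz":{"type":"number"},"wx":{"type":"number"},"wy":{"type":"number"},"wz":{"type":"number"}}}},"squeeze":{"type":"number"}},"required":["commands"]}

```bash
ls; mkdir -p pics; python3 - <<'E'
from plant import ctrl
import cv2,numpy as np
s=ctrl.observe();print(s)
for n in ["scene","side","wrist"]:
    p=ctrl.camera_params(n);print(n,p)
    im,d=ctrl.get_image(n)
    cv2.imwrite(f"pics/{n}0.png",im[:,:,::-1]);np.savez(f"pics/{n}0.npz",im=im,d=d)
E
```

```text
pics
{'time': 0.0, 'qpos': array([-1.44324743e+00,  2.17769662e-01,  1.61491952e+00,  1.29426378e-05,
        1.31130289e+00, -1.12214264e-01]), 'dq': array([ 0.00010857, -0.00015332, -0.00201591, -0.00080038, -0.00040812,
       -0.00093919]), 'tau': array([ 5.49129691e-04, -3.96848309e+01, -3.03853583e+01, -2.08824163e-04,
        9.70894005e-03, -1.35628613e-05]), 'ee_pos': array([ 0.14833321, -0.60630831,  0.22996629]), 'orientation': array([-3.13920972e+00, -2.81107269e-04,  2.39759489e-01]), 'force': array([ 0.96768964,  0.76077166, -0.91581015]), 'torque': array([ 0.03744708,  0.00362492, -0.06719619]), 'gripper_width': 0.08560938471844695}
scene {'fovy': 45.77206757898676, 'cx': 323.4924757128776, 'cy': 202.38418923750203, 'D': array([0.04807185, 0.        , 0.        , 0.        , 0.        ]), 'R': array([[-0.40910883,  0.91242416,  0.0105885 ],
       [ 0.67003886,  0.30826579, -0.67529262],
       [-0.61941737, -0.26917347, -0.7374739 ]]), 't': array([ 0.27938925, -0.30265288,  1.61992103])}
side {'fovy': 53.64268282039686, 'cx': 313.4371665422366, 'cy': 200.20148253562937, 'D': array([0.00182388, 0.        , 0.        , 0.        , 0.        ]), 'R': array([[ 0.98751082, -0.15555089, -0.02502612],
       [-0.0924095 , -0.44320535, -0.89164427],
       [ 0.12760434,  0.88282101, -0.45204446]]), 't': array([-0.55558251,  0.12295097,  0.85301147])}
wrist {'fovy': 63.34059685242409, 'cx': 322.4867388202915, 'cy': 197.9449875023025, 'D': array([-0.05889141,  0.        ,  0.        ,  0.        ,  0.        ]), 'mount': array([[ 3.70502203e-04, -9.59669470e-01, -2.81130524e-01,
         7.06733115e-02],
       [ 9.99999606e-01,  1.28917589e-04,  8.77826353e-04,
        -6.49509614e-04],
       [-8.06180482e-04, -2.81130738e-01,  9.59669140e-01,
        -1.42691795e-01],
       [ 0.00000000e+00,  0.00000000e+00,  0.00000000e+00,
         1.00000000e+00]])}
```

View pics/scene0.png

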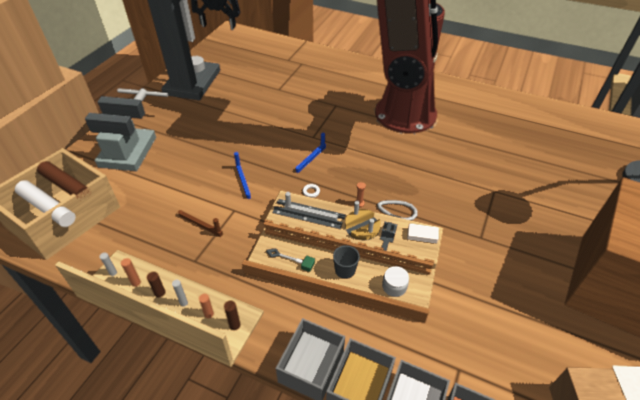

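View pics/side0.png

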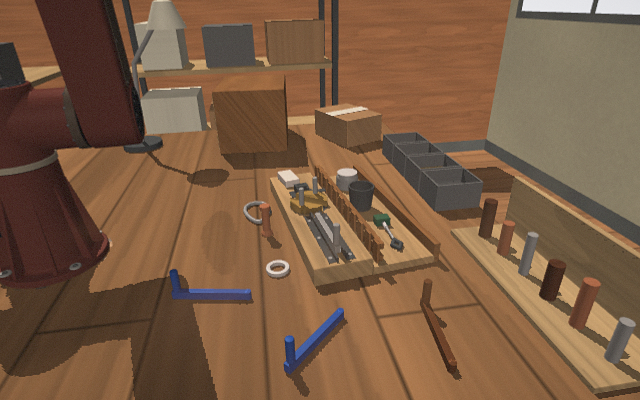

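View pics/wrist0.png

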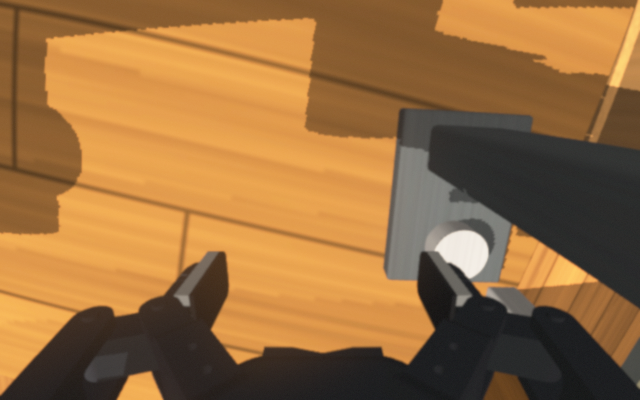

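```bash
cat > h.py <<'E'
import numpy as np,cv2
from plant import ctrl
def K(p):
    f=200/np.tan(np.radians(p['fovy']/2));return np.array([[f,0,p['cx']],[0,f,p['cy']],[0,0,1.]])
def pose(n,s=None):
    p=ctrl.camera_params(n)
    if n!='wrist':return p,np.array(p['R']),np.array(p['t'])
    from scipy.spatial.transform import Rotation as Ro
    T=np.eye(4);T[:3,:3]=Ro.from_euler('xyz',s['orientation']).as_matrix();T[:3,3]=s['ee_pos']
    C=np.linalg.inv(T@np.array(p['mount']));return p,C[:3,:3],C[:3,3]
def ray(n,uv,s=None):
    p,R,t=pose(n,s)
    q=cv2.undistortPoints(np.array(uv,float).reshape(-1,1,2),K(p),np.array(p['D'])).reshape(-1,2)
    d=np.c_[q,np.ones(len(q))]@R
    return -R.T@t,d
def onz(n,uv,z,s=None):
    o,d=ray(n,uv,s);return o+d*((np.array(z)-o[2])/d[:,2])[:,None]
def atd(n,uv,dep,s=None):
    o,d=ray(n,uv,s);return o+d*np.array(dep)[:,None]
def cloud(n,D,s=None):
    v,u=np.mgrid[0:400,0:640];return atd(n,np.c_[u.ravel(),v.ravel()],D.ravel(),s).reshape(400,640,3)
def proj(n,X,s=None):
    p,R,t=pose(n,s);return cv2.projectPoints(np.array(X,float).reshape(-1,1,3),cv2.Rodrigues(R)[0],t,K(p),np.array(p['D']))[0].reshape(-1,2)
E
python3 - <<'E'
from h import *
a=cv2.imread('pics/scene0.png')[170:320,235:450];cv2.imwrite('pics/sz.png',cv2.resize(a,None,fx=3.7,fy=3.7,interpolation=cv2.INTER_CUBIC))
a=cv2.imread('pics/side0.png')[155:285,230:440];cv2.imwrite('pics/dz.png',cv2.resize(a,None,fx=3.8,fy=3.8,interpolation=cv2.INTER_CUBIC))
E
```

```text
(no output)
```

View pics/sz.png

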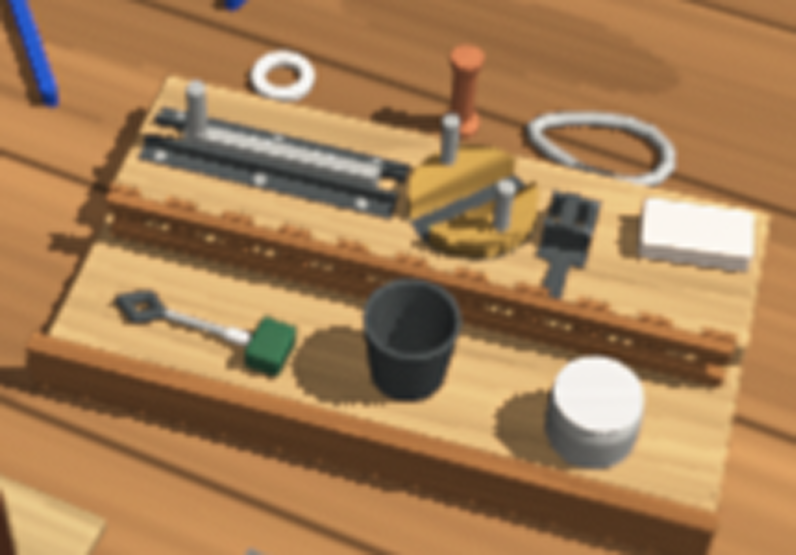

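View pics/dz.png

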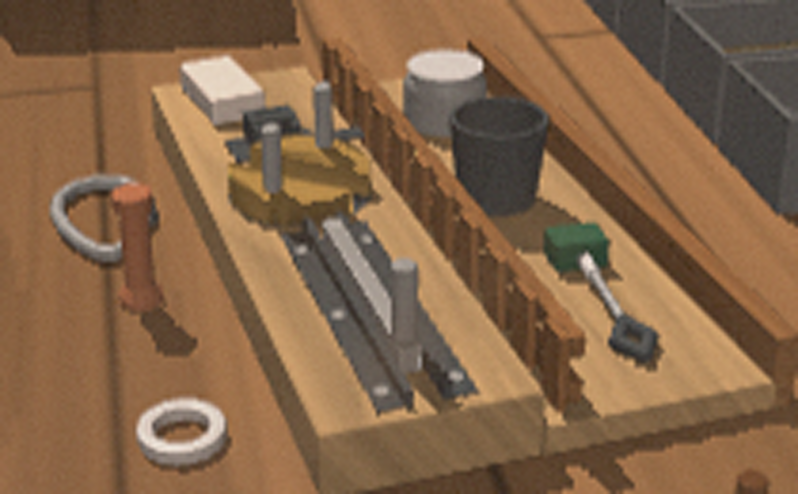

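```bash
python3 - <<'E'
from h import *
a=lambda l:np.array(l)/3.7+[235,170]-.36
b=lambda l:np.array(l)/3.8+[230,155]-.36
print('scene post,pegs',onz('scene',a([[197,89],[451,121],[507,187]]),[.1]*3).round(4))
print('side post,pegs',onz('side',b([[404,267],[272,130],[323,88]]),[.1]*3).round(4))
print('sill scene',onz('scene',a([[170,80],[768,213],]),[.04]*2).round(4))
print('sill side',onz('side',b([[153,88],[322,437],[540,397]]),[.04]*3).round(4))
print('rivet, scene',onz('scene',a([[467,55]]),[.075]).round(4),onz('side',b([[133,192]]),[.075]).round(4))
print('ring',onz('scene',a([[283,75]]),[.009]).round(4), 'nose', onz('scene',a([[385,170]]),[.056]))
E
```

```text
scene post,pegs [[ 0.5859 -0.1453  0.1   ]
 [ 0.54    0.0268  0.1   ]
 [ 0.5799  0.0824  0.1   ]]
side post,pegs [[ 0.5845 -0.1512  0.1   ]
 [ 0.5405  0.0215  0.1   ]
 [ 0.5801  0.0766  0.1   ]]
sill scene [[ 0.5364 -0.1962  0.04  ]
 [ 0.4759  0.2435  0.04  ]]
sill side [[ 0.4779  0.2387  0.04  ]
 [ 0.5336 -0.2015  0.04  ]
 [ 0.6457 -0.1897  0.04  ]]
rivet, scene [[0.4521 0.0065 0.075 ]] [[0.4552 0.0066 0.075 ]]
ring [[ 0.4694 -0.1347  0.009 ]] nose [[ 0.56421829 -0.01055514  0.056     ]]
```

Emit:
{"name": "arm_command", "arguments": {"commands": [{"dx": 1.2,"dy": -1.2,"fingers": 0},{"dx": 2.4,"dy": -2.4,"fingers": 0},{"dx": 2.4,"dy": -2.4,"fingers": 0},{"dx": 2.4,"dy": -2.4,"fingers": 0},{"dx": 2.4,"dy": -2.4,"fingers": 0},{"dx": 2.4,"dy": -2.4,"fingers": 0},{"dx": 2.4,"dy": -2.4,"fingers": 0},{"dx": 2.4,"dy": -2.4,"fingers": 0},{"dx": 2.4,"dy": -2.4,"fingers": 0},{"dx": 2.4,"dy": -2.4,"fingers": 0},{"dx": 2.4,"dy": -2.4,"fingers": 0},{"dx": 2.4,"dy": -2.4,"fingers": 0},{"dx": 2.4,"dy": -2.4,"fingers": 0},{"dx": 2.4,"dy": -2.4,"fingers": 0},{"dx": 2.4,"dy": -2.4,"fingers": 0},{"dx": 2.4,"dy": -2.4,"fingers": 0},{"dx": 2.4,"dy": -2.4,"fingers": 0},{"dx": 2.4,"dy": -2.4,"fingers": 0},{"dx": 2.4,"dy": -2.4,"fingers": 0},{"dx": 2.4,"dy": -2.4,"fingers": 0}]}}

```text
invalid input at $.commands[0]: expected keys fingers, dx, dy, dz, wx, wy, wz
```

Emit:
{"name": "arm_command", "arguments": {"commands": [{"dx": 1.2,"dy": -1.2},{"wz": 3.1},{"wz": 3.1},{},{},{}]}}

```text
invalid input at $.commands[0]: expected keys fingers, dx, dy, dz, wx, wy, wz
```

```bash
python3 - <<'E'
from h import *
s=ctrl.observe();print(s['time'],s['ee_pos'],s['orientation'],s['force'],s['gripper_width'])
im,d=ctrl.get_image('wrist');cv2.imwrite('pics/w1.png',im[:,:,::-1]);np.savez('pics/w1.npz',d=d,p=s['ee_pos'],o=s['orientation'])
E
```

```text
0.15 [ 0.14840272 -0.60647797  0.23025356] [-3.13972632e+00 -2.27363272e-04  2.39786846e-01] [ 0.15165672 -0.27034581  0.38156871] 0.08564328426923969
```

View pics/w1.png

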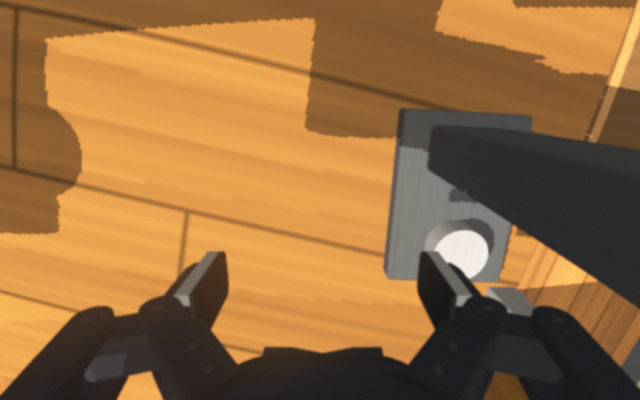

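Emit:
{"name": "arm_command", "arguments": {"commands": [{"fingers": 0,"dx": 1.2,"dy": -1.2,"dz": 0,"wx": 0,"wy": 0,"wz": 0},{"fingers": 0,"dx": 2.4,"dy": -2.4,"dz": 0,"wx": 0,"wy": 0,"wz": 0},{"fingers": 0,"dx": 2.4,"dy": -2.4,"dz": 0,"wx": 0,"wy": 0,"wz": 0},{"fingers": 0,"dx": 2.4,"dy": -2.4,"dz": 0,"wx": 0,"wy": 0,"wz": 0},{"fingers": 0,"dx": 2.4,"dy": -2.4,"dz": 0,"wx": 0,"wy": 0,"wz": 0},{"fingers": 0,"dx": 2.4,"dy": -2.4,"dz": 0,"wx": 0,"wy": 0,"wz": 0},{"fingers": 0,"dx": 2.4,"dy": -2.4,"dz": 0,"wx": 0,"wy": 0,"wz": 0},{"fingers": 0,"dx": 2.4,"dy": -2.4,"dz": 0,"wx": 0,"wy": 0,"wz": 0},{"fingers": 0,"dx": 2.4,"dy": -2.4,"dz": 0,"wx": 0,"wy": 0,"wz": 0},{"fingers": 0,"dx": 2.4,"dy": -2.4,"dz": 0,"wx": 0,"wy": 0,"wz": 0},{"fingers": 0,"dx": 2.4,"dy": -2.4,"dz": 0,"wx": 0,"wy": 0,"wz": 0},{"fingers": 0,"dx": 2.4,"dy": -2.4,"dz": 0,"wx": 0,"wy": 0,"wz": 0},{"fingers": 0,"dx": 2.4,"dy": -2.4,"dz": 0,"wx": 0,"wy": 0,"wz": 0},{"fingers": 0,"dx": 2.4,"dy": -2.4,"dz": 0,"wx": 0,"wy": 0,"wz": 0},{"fingers": 0,"dx": 2.4,"dy": -2.4,"dz": 0,"wx": 0,"wy": 0,"wz": 0},{"fingers": 0,"dx": 2.4,"dy": -2.4,"dz": 0,"wx": 0,"wy": 0,"wz": 0},{"fingers": 0,"dx": 2.4,"dy": -2.4,"dz": 0,"wx": 0,"wy": 0,"wz": 0},{"fingers": 0,"dx": 2.4,"dy": -2.4,"dz": 0,"wx": 0,"wy": 0,"wz": 0},{"fingers": 0,"dx": 2.4,"dy": -2.4,"dz": 0,"wx": 0,"wy": 0,"wz": 0},{"fingers": 0,"dx": 2.4,"dy": -2.4,"dz": 0,"wx": 0,"wy": 0,"wz": 0}]}}

```text
time: 1.87
ee_pos: [0.4924, -0.0397, 0.2313]
orientation: [3.141, -0.0, 0.24]
force: [0.2, -0.8, 0.6]
gripper_width: 0.0002
```

Emit:
{"name": "arm_command", "arguments": {"commands": [{"fingers": 0,"dx": 1.2,"dy": -1.2,"dz": 0,"wx": 0,"wy": 0,"wz": 0},{"fingers": 0,"dx": 0,"dy": 0,"dz": 0,"wx": 0,"wy": 0,"wz": 3.1},{"fingers": 0,"dx": 0,"dy": 0,"dz": 0,"wx": 0,"wy": 0,"wz": 3.1},{"fingers": 0,"dx": 0,"dy": 0,"dz": 0,"wx": 0,"wy": 0,"wz": 0},{"fingers": 0,"dx": 0,"dy": 0,"dz": 0,"wx": 0,"wy": 0,"wz": 0},{"fingers": 0,"dx": 0,"dy": 0,"dz": 0,"wx": 0,"wy": 0,"wz": 0}]}}

```text
time: 2.37
ee_pos: [0.5005, -0.027, 0.2312]
orientation: [-3.142, 0.0, 0.132]
force: [-0.8, 0.1, 0.3]
gripper_width: 0.0005
```

```bash
python3 - <<'E'
from h import *
s=ctrl.observe();print(s['time'],s['ee_pos'],s['orientation'],s['force'],s['gripper_width'])
im,d=ctrl.get_image('wrist');cv2.imwrite('pics/w2.png',im[:,:,::-1]);np.savez('pics/w2.npz',d=d,p=s['ee_pos'],o=s['orientation'])
E
```

```text
2.3667 [ 0.50054081 -0.02701953  0.23115598] [-3.14154887e+00  2.10910985e-04  1.32349381e-01] [-0.78233665  0.12447698  0.29389544] 0.00045546235401158313
```

View pics/w2.png

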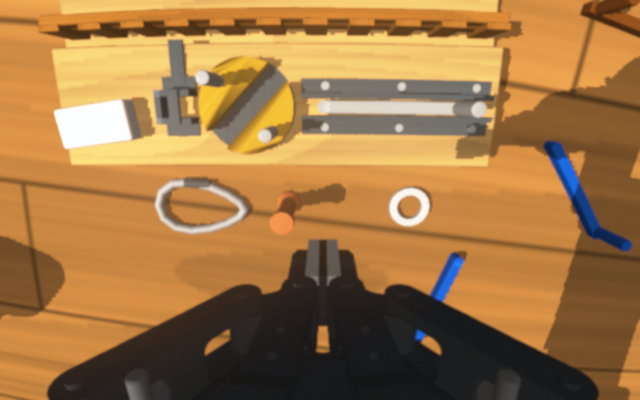

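```bash
python3 - <<'E'
from h import *
z=np.load('pics/w2.npz');s=dict(ee_pos=z['p'],orientation=z['o'])
L=[('pegfar',202,78,.1),('pegnear',265,136,.1),('post',480,109,.1),('nose',318,106,.05),('sillTL',52,50,.04),('BL',70,166,.04),('TR',501,42,.04),('BR',490,165,.04),('keepback',160,105,.062),('chanL',302,95,.05),('chanLb',302,120,.05),('chanR',492,93,.05),('chanRb',488,122,.05),('disc',247,104,.058)]
P={}
for n,u,v,h in L:
    P[n]=onz('wrist',[[u,v]],[h],s)[0];print(n,P[n].round(4),'depth-z',atd('wrist',[[u,v]],[z['d'][v,u]],s)[0].round(4))
c=(P['pegfar']+P['pegnear'])/2;print(c,np.linalg.norm(P['pegfar']-P['pegnear'])/2)
e=P['BL']-P['BR'];print('yaw',np.arctan2(-e[0],e[1]));e=P['TL'] if 0 else P['sillTL']-P['TR'];print(np.arctan2(-e[0],e[1]))
e=c-P['post'];print(np.arctan2(-e[0],e[1]))
E
```

```text
pegfar [0.578  0.0816 0.1   ] depth-z [0.578  0.0818 0.0994]
pegnear [0.5381 0.0268 0.1   ] depth-z [0.5382 0.0267 0.1007]
post [ 0.5844 -0.1473  0.1   ] depth-z [ 0.5844 -0.1467  0.1014]
nose [ 0.5675 -0.0134  0.05  ] depth-z [ 0.5676 -0.0135  0.0549]
sillTL [0.5905 0.2579 0.04  ] depth-z [0.5905 0.2577 0.0402]
BL [0.4732 0.2456 0.04  ] depth-z [ 0.4614  0.2775 -0.0005]
TR [ 0.6526 -0.1811  0.04  ] depth-z [ 0.662  -0.2     0.0015]
BR [ 0.5331 -0.2015  0.04  ] depth-z [ 0.5287 -0.2228  0.0015]
keepback [0.5501 0.1343 0.062 ] depth-z [0.5501 0.1347 0.0613]
chanL [0.5757 0.0031 0.05  ] depth-z [0.5757 0.0031 0.05  ]
chanLb [5.524e-01 3.000e-04 5.000e-02] depth-z [5.524e-01 3.000e-04 5.000e-02]
chanR [ 0.6035 -0.1792  0.05  ] depth-z [ 0.6046 -0.1844  0.0396]
chanRb [ 0.576  -0.1824  0.05  ] depth-z [ 0.576  -0.1824  0.05  ]
disc [0.5608 0.0531 0.058 ] depth-z [0.5603 0.0569 0.0411]
[0.55806761 0.05423066 0.1       ] 0.03387139768223307
yaw 0.13316692449130496
0.14047464755413475
0.1301254207659072
```

Emit:
{"name": "arm_command", "arguments": {"commands": [{"fingers": 0,"dx": 1.9,"dy": -0.4,"dz": 0,"wx": 0,"wy": 0,"wz": 0},{"fingers": 0,"dx": 1.9,"dy": -0.4,"dz": 0,"wx": 0,"wy": 0,"wz": 0},{"fingers": 0,"dx": 0,"dy": 0,"dz": 2.5,"wx": 0,"wy": 0,"wz": 0},{"fingers": 0,"dx": 0,"dy": 0,"dz": 3,"wx": 0,"wy": 0,"wz": 0},{"fingers": 0,"dx": 0,"dy": 0,"dz": 3,"wx": 0,"wy": 0,"wz": 0},{"fingers": 0,"dx": 0,"dy": 0,"dz": 3,"wx": 0,"wy": 0,"wz": 0},{"fingers": 0,"dx": 0,"dy": 0,"dz": 2.6,"wx": 0,"wy": 0,"wz": 0},{"fingers": 0,"dx": 0,"dy": 0,"dz": 2,"wx": 0,"wy": 0,"wz": 0},{"fingers": 0,"dx": 0,"dy": 0,"dz": 0,"wx": 0,"wy": 0,"wz": 0},{"fingers": 0,"dx": 0,"dy": 0,"dz": 0,"wx": 0,"wy": 0,"wz": 0},{"fingers": 0,"dx": 0,"dy": 0,"dz": 0,"wx": 0,"wy": 0,"wz": 0}]}}

```text
time: 3.33
ee_pos: [0.5385, -0.0143, 0.0717]
orientation: [3.141, -0.002, 0.131]
force: [-0.3, 0.8, 0.6]
gripper_width: 0.0003
```

```bash
cat > look.py <<'E'
from h import *
import sys
k=sys.argv[1]
s=ctrl.observe();print(s['time'],s['ee_pos'],s['orientation'],s['force'],s['gripper_width'])
d=s['ee_pos'][:2]-[.558,.0542];cc,ss=np.cos(.132),np.sin(.132)
print('lock xy',(d[0]*cc+d[1]*ss).round(4),(-d[0]*ss+d[1]*cc).round(4))
im,dd=ctrl.get_image('wrist')
cv2.imwrite(f'pics/w{k}.png',im[:,:,::-1]);np.savez(f'pics/w{k}.npz',d=dd,p=s['ee_pos'],o=s['orientation'])
E
python3 look.py 3
```

```text
3.3333 [ 0.53849595 -0.01434926  0.07167501] [ 3.14095879e+00 -2.14210389e-03  1.31463344e-01] [-0.25924578  0.75377515  0.62379987] 0.00025867117525973227
lock xy -0.0284 -0.0654
```

View pics/w3.png

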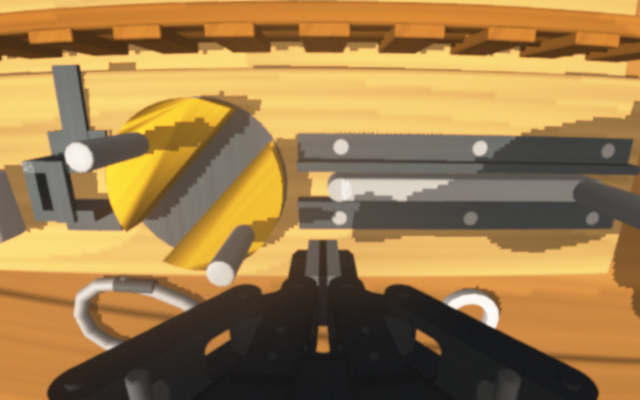

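Emit:
{"name": "arm_command", "arguments": {"commands": [{"fingers": 0,"dx": 0,"dy": -0.8,"dz": 0,"wx": 0,"wy": 0,"wz": 0},{"fingers": 0,"dx": 0,"dy": -0.8,"dz": 0,"wx": 0,"wy": 0,"wz": 0},{"fingers": 0,"dx": 0,"dy": -0.5,"dz": 0,"wx": 0,"wy": 0,"wz": 0},{"fingers": 0,"dx": 0,"dy": -0.4,"dz": 0,"wx": 0,"wy": 0,"wz": 0},{"fingers": 0,"dx": 0,"dy": -0.4,"dz": 0,"wx": 0,"wy": 0,"wz": 0},{"fingers": 0,"dx": 0,"dy": -0.4,"dz": 0,"wx": 0,"wy": 0,"wz": 0},{"fingers": 0,"dx": 0,"dy": -0.4,"dz": 0,"wx": 0,"wy": 0,"wz": 0},{"fingers": 0,"dx": 0,"dy": -0.3,"dz": 0,"wx": 0,"wy": 0,"wz": 0},{"fingers": 0,"dx": 0,"dy": -0.2,"dz": 0,"wx": 0,"wy": 0,"wz": 0},{"fingers": 0,"dx": 0,"dy": 0,"dz": 0,"wx": 0,"wy": 0,"wz": 0},{"fingers": 0,"dx": 0,"dy": 0,"dz": 0,"wx": 0,"wy": 0,"wz": 0}]}}

```text
time: 4.3
ee_pos: [0.5312, 0.0277, 0.0703]
orientation: [3.141, 0.001, 0.133]
force: [-2.0, -2.4, 0.3]
gripper_width: -0.0
```

```bash
python3 look.py 4
```

```text
4.3 [0.53119749 0.02767341 0.07028373] [3.14075950e+00 1.11732036e-03 1.32648324e-01] [-1.99476528 -2.42180154  0.2903273 ] -2.2283910814641095e-05
lock xy -0.0301 -0.0228
```

View pics/w4.png

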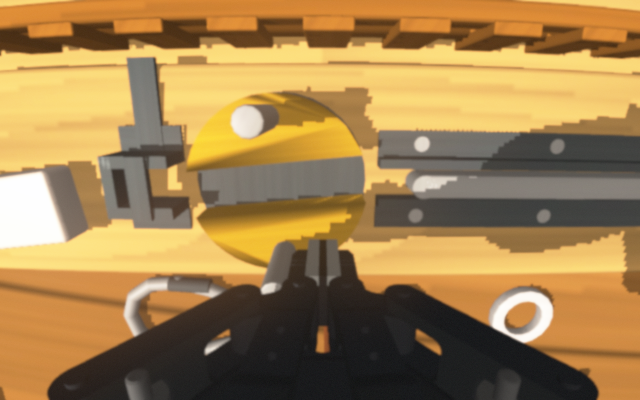

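```bash
cat > ang.py <<'E'
from h import *
import sys
k=sys.argv[1];z=np.load(f'pics/w{k}.npz');s=dict(ee_pos=z['p'],orientation=z['o'])
C=cloud('wrist',z['d'],s);d=C[...,:2]-[.558,.0542];c,w=np.cos(.132),np.sin(.132)
x=d[...,0]*c+d[...,1]*w;y=-d[...,0]*w+d[...,1]*c;h=C[...,2]
print('peg tops >.094 near disc')
for nm,m in(('far',(h>.0965)&(h<.104)&(np.hypot(x,y)<.045)&(x>0.01)),):
    X,Y=x[m],y[m];print(m.sum(),X.mean(),Y.mean(),'angle',np.arctan2(Y.mean(),X.mean()))
m=(h>.036)&(h<.045)&(np.hypot(x,y)<.036)
X,Y=x[m],y[m]
# slot floor: fit edges
b=np.arange(-.03,.031,.004);E=[]
for q in b:
    t=abs(Y-q)<.002
    if t.sum()>10:E.append((q,np.percentile(X[t],2),np.percentile(X[t],98)))
E=np.array(E);print('slot slopes dx/dy (disc=-slope)',np.polyfit(E[:,0],E[:,1],1),np.polyfit(E[:,0],E[:,2],1))
E
python3 ang.py 3; python3 ang.py 4
```

```text
peg tops >.094 near disc
853 0.024612455703035364 0.023747083624248495 angle 0.7675055254558848
slot slopes dx/dy (disc=-slope) [-0.75351627 -0.0113671 ] [-0.68551599  0.01475517]
peg tops >.094 near disc
941 0.034778585648082005 0.003267511217130061 angle 0.0936768333053258
slot slopes dx/dy (disc=-slope) [-0.09297199 -0.01117099] [-0.10493851  0.00946217]
```

Emit:
{"name": "arm_command", "arguments": {"commands": [{"fingers": 0,"dx": 0,"dy": -0.1,"dz": 0,"wx": 0,"wy": 0,"wz": 0},{"fingers": 0,"dx": 0,"dy": -0.1,"dz": 0,"wx": 0,"wy": 0,"wz": 0},{"fingers": 0,"dx": 0,"dy": -0.1,"dz": 0,"wx": 0,"wy": 0,"wz": 0},{"fingers": 0,"dx": 0,"dy": 0,"dz": 0,"wx": 0,"wy": 0,"wz": 0},{"fingers": 0,"dx": 0,"dy": 0,"dz": 0,"wx": 0,"wy": 0,"wz": 0},{"fingers": 0,"dx": 0,"dy": 0,"dz": 0,"wx": 0,"wy": 0,"wz": 0}]}}

```text
time: 4.85
ee_pos: [0.5317, 0.0309, 0.0704]
orientation: [-3.141, -0.001, 0.131]
force: [-1.2, -2.1, -1.3]
gripper_width: -0.0
```

```bash
python3 look.py 5;python3 ang.py 5
```

```text
4.85 [0.53170651 0.03092708 0.07038782] [-3.14121980e+00 -6.36205350e-04  1.31444187e-01] [-1.22455879 -2.09861977 -1.33140841] -3.492056646666104e-05
lock xy -0.0291 -0.0196
peg tops >.094 near disc
947 0.03489217784431104 0.0003542415702347841 angle 0.010152114944240195
slot slopes dx/dy (disc=-slope) [-0.00132094 -0.01115446] [-0.01058125  0.00917482]
```

View pics/w5.png

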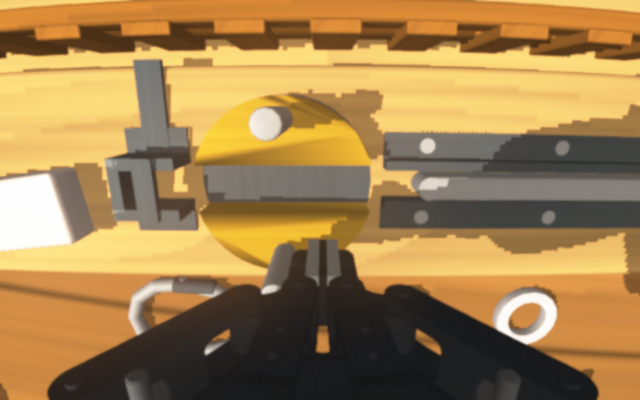

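Emit:
{"name": "arm_command", "arguments": {"commands": [{"fingers": 0,"dx": 0,"dy": 0.7,"dz": 0,"wx": 0,"wy": 0,"wz": 0},{"fingers": 0,"dx": 0,"dy": 1.3,"dz": 0,"wx": 0,"wy": 0,"wz": 0},{"fingers": 0,"dx": 0,"dy": 0,"dz": -2.5,"wx": 0,"wy": 0,"wz": 0},{"fingers": 0,"dx": 0,"dy": 0,"dz": -4,"wx": 0,"wy": 0,"wz": 0},{"fingers": 0,"dx": 0.9,"dy": 2,"dz": 0,"wx": 0,"wy": 0,"wz": 0},{"fingers": 0,"dx": 1,"dy": 3.2,"dz": 0,"wx": 0,"wy": 0,"wz": 0},{"fingers": 0,"dx": 1,"dy": 3.5,"dz": 0,"wx": 0,"wy": 0,"wz": 0},{"fingers": 0,"dx": 0,"dy": 3.5,"dz": 0,"wx": 0,"wy": 0,"wz": 0},{"fingers": 0,"dx": 0,"dy": 3.5,"dz": 0,"wx": 0,"wy": 0,"wz": 0},{"fingers": 0,"dx": 0,"dy": 2.5,"dz": 0,"wx": 0,"wy": 0,"wz": 0},{"fingers": 0,"dx": 0,"dy": 1,"dz": 0,"wx": 0,"wy": 0,"wz": 0},{"fingers": 0,"dx": 0,"dy": 0,"dz": 0,"wx": 0,"wy": 0,"wz": 0},{"fingers": 0,"dx": 0,"dy": 0,"dz": 0,"wx": 0,"wy": 0,"wz": 0}]}}

```text
time: 5.98
ee_pos: [0.5879, -0.1759, 0.1352]
orientation: [-3.14, -0.0, 0.13]
force: [0.4, 0.4, 0.1]
gripper_width: -0.0001
```

```bash
python3 look.py 6
```

```text
5.9833 [ 0.58792791 -0.17589457  0.13521128] [-3.14042266e+00 -2.75104183e-04  1.29938465e-01] [0.3962209  0.40233027 0.08604317] -0.00013721702049896588
lock xy -0.0006 -0.232
```

View pics/w6.png

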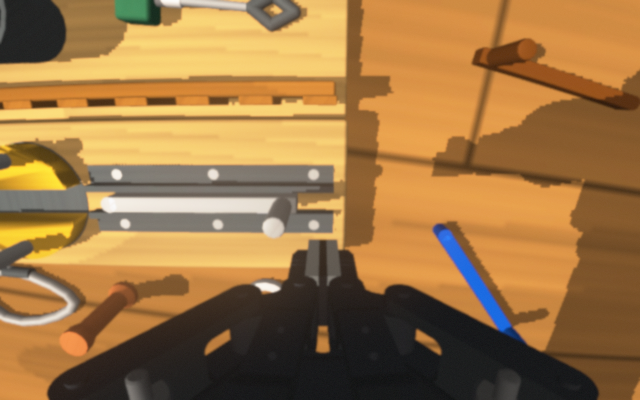

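Emit:
{"name": "arm_command", "arguments": {"commands": [{"fingers": 0,"dx": 0,"dy": 0,"dz": 2.5,"wx": 0,"wy": 0,"wz": 0},{"fingers": 0,"dx": 0,"dy": 0,"dz": 2.5,"wx": 0,"wy": 0,"wz": 0},{"fingers": 0,"dx": 0,"dy": 0,"dz": 1.5,"wx": 0,"wy": 0,"wz": 0},{"fingers": 0,"dx": 0,"dy": 0,"dz": 0,"wx": 0,"wy": 0,"wz": 0},{"fingers": 0,"dx": 0,"dy": 0,"dz": 0,"wx": 0,"wy": 0,"wz": 0},{"fingers": 0,"dx": 0,"dy": -0.3,"dz": 0,"wx": 0,"wy": 0,"wz": 0},{"fingers": 0,"dx": 0,"dy": -0.3,"dz": 0,"wx": 0,"wy": 0,"wz": 0},{"fingers": 0,"dx": 0,"dy": -0.3,"dz": 0,"wx": 0,"wy": 0,"wz": 0},{"fingers": 0,"dx": 0,"dy": -0.4,"dz": 0,"wx": 0,"wy": 0,"wz": 0},{"fingers": 0,"dx": 0,"dy": -0.5,"dz": 0,"wx": 0,"wy": 0,"wz": 0},{"fingers": 0,"dx": 0,"dy": -0.5,"dz": 0,"wx": 0,"wy": 0,"wz": 0},{"fingers": 0,"dx": 0,"dy": -0.5,"dz": 0,"wx": 0,"wy": 0,"wz": 0},{"fingers": 0,"dx": 0,"dy": -0.5,"dz": 0,"wx": 0,"wy": 0,"wz": 0},{"fingers": 0,"dx": 0,"dy": -0.4,"dz": 0,"wx": 0,"wy": 0,"wz": 0},{"fingers": 0,"dx": 0,"dy": -0.2,"dz": 0,"wx": 0,"wy": 0,"wz": 0},{"fingers": 0,"dx": 0,"dy": 0,"dz": 0,"wx": 0,"wy": 0,"wz": 0},{"fingers": 0,"dx": 0,"dy": 0,"dz": 0,"wx": 0,"wy": 0,"wz": 0}]}}

```text
time: 7.45
ee_pos: [0.5824, -0.1363, 0.0697]
orientation: [-3.14, 0.001, 0.132]
force: [0.4, -2.7, 0.4]
gripper_width: 0.0002
```

```bash
python3 look.py 7
```

```text
7.45 [ 0.58236294 -0.13625745  0.06973224] [-3.14022960e+00  9.85035821e-04  1.31669958e-01] [ 0.37907133 -2.71321458  0.35735703] 0.00021107650292081855
lock xy -0.0009 -0.192
```

View pics/w7.png

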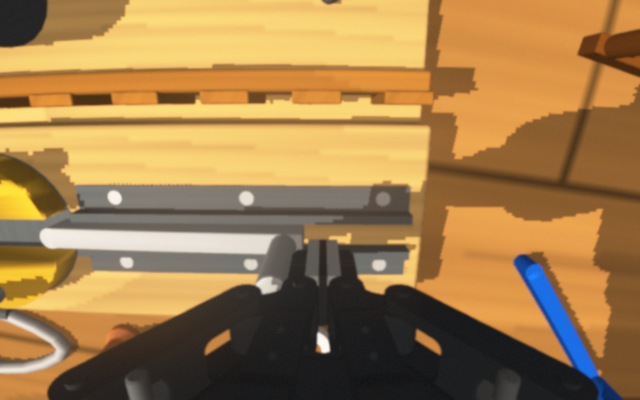

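Emit:
{"name": "arm_command", "arguments": {"commands": [{"fingers": 0,"dx": 0,"dy": -0.3,"dz": 0,"wx": 0,"wy": 0,"wz": 0},{"fingers": 0,"dx": 0,"dy": -0.6,"dz": 0,"wx": 0,"wy": 0,"wz": 0},{"fingers": 0,"dx": 0,"dy": -0.6,"dz": 0,"wx": 0,"wy": 0,"wz": 0},{"fingers": 0,"dx": 0,"dy": -0.6,"dz": 0,"wx": 0,"wy": 0,"wz": 0},{"fingers": 0,"dx": 0,"dy": -0.6,"dz": 0,"wx": 0,"wy": 0,"wz": 0},{"fingers": 0,"dx": 0,"dy": -0.6,"dz": 0,"wx": 0,"wy": 0,"wz": 0},{"fingers": 0,"dx": 0,"dy": -0.6,"dz": 0,"wx": 0,"wy": 0,"wz": 0},{"fingers": 0,"dx": 0,"dy": -0.6,"dz": 0,"wx": 0,"wy": 0,"wz": 0},{"fingers": 0,"dx": 0,"dy": -0.6,"dz": 0,"wx": 0,"wy": 0,"wz": 0},{"fingers": 0,"dx": 0,"dy": -0.6,"dz": 0,"wx": 0,"wy": 0,"wz": 0},{"fingers": 0,"dx": 0,"dy": -0.6,"dz": 0,"wx": 0,"wy": 0,"wz": 0},{"fingers": 0,"dx": 0,"dy": -0.6,"dz": 0,"wx": 0,"wy": 0,"wz": 0},{"fingers": 0,"dx": 0,"dy": -0.4,"dz": 0,"wx": 0,"wy": 0,"wz": 0},{"fingers": 0,"dx": 0,"dy": -0.2,"dz": 0,"wx": 0,"wy": 0,"wz": 0},{"fingers": 0,"dx": 0,"dy": 0,"dz": 0,"wx": 0,"wy": 0,"wz": 0},{"fingers": 0,"dx": 0,"dy": 0,"dz": 0,"wx": 0,"wy": 0,"wz": 0}]}}

```text
time: 8.83
ee_pos: [0.5732, -0.0624, 0.0705]
orientation: [-3.141, -0.0, 0.132]
force: [1.2, -0.6, 0.7]
gripper_width: 0.0002
```

```bash
python3 look.py 8
```

```text
8.8333 [ 0.57317624 -0.06235989  0.07049422] [-3.14112087e+00 -2.60186086e-04  1.31548554e-01] [ 1.22882404 -0.61661269  0.71307605] 0.00016049635098095002
lock xy -0.0003 -0.1175
```

View pics/w8.png

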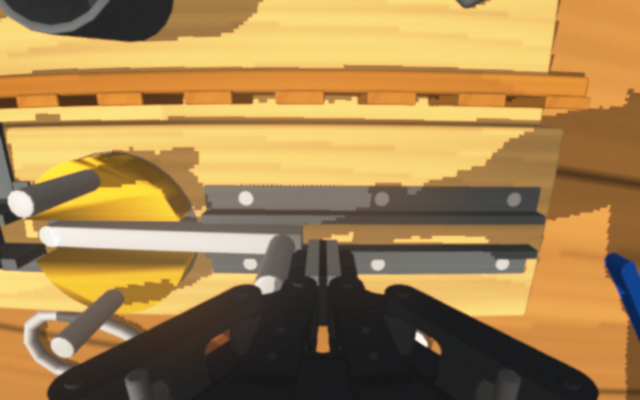

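Emit:
{"name": "arm_command", "arguments": {"commands": [{"fingers": 0,"dx": 0,"dy": -0.3,"dz": 0,"wx": 0,"wy": 0,"wz": 0},{"fingers": 0,"dx": 0,"dy": -0.5,"dz": 0,"wx": 0,"wy": 0,"wz": 0},{"fingers": 0,"dx": 0,"dy": -0.5,"dz": 0,"wx": 0,"wy": 0,"wz": 0},{"fingers": 0,"dx": 0,"dy": -0.5,"dz": 0,"wx": 0,"wy": 0,"wz": 0},{"fingers": 0,"dx": 0,"dy": -0.5,"dz": 0,"wx": 0,"wy": 0,"wz": 0},{"fingers": 0,"dx": 0,"dy": -0.5,"dz": 0,"wx": 0,"wy": 0,"wz": 0},{"fingers": 0,"dx": 0,"dy": -0.4,"dz": 0,"wx": 0,"wy": 0,"wz": 0},{"fingers": 0,"dx": 0,"dy": -0.2,"dz": 0,"wx": 0,"wy": 0,"wz": 0},{"fingers": 0,"dx": 0,"dy": -0.1,"dz": 0,"wx": 0,"wy": 0,"wz": 0},{"fingers": 0,"dx": 0,"dy": -0.1,"dz": 0,"wx": 0,"wy": 0,"wz": 0},{"fingers": 0,"dx": 0,"dy": 0,"dz": 0,"wx": 0,"wy": 0,"wz": 0},{"fingers": 0,"dx": 0,"dy": 0,"dz": 0,"wx": 0,"wy": 0,"wz": 0}]}}

```text
time: 9.88
ee_pos: [0.5684, -0.0269, 0.0704]
orientation: [-3.141, -0.0, 0.131]
force: [1.1, -1.8, 0.8]
gripper_width: 0.0001
```

```bash
python3 look.py 9
```

```text
9.8833 [ 0.56843176 -0.02687309  0.0703986 ] [-3.14117861e+00 -2.27575138e-04  1.31282504e-01] [ 1.07876191 -1.7683665   0.75838516] 0.00014363762969548383
lock xy -0.0003 -0.0817
```

View pics/w9.png

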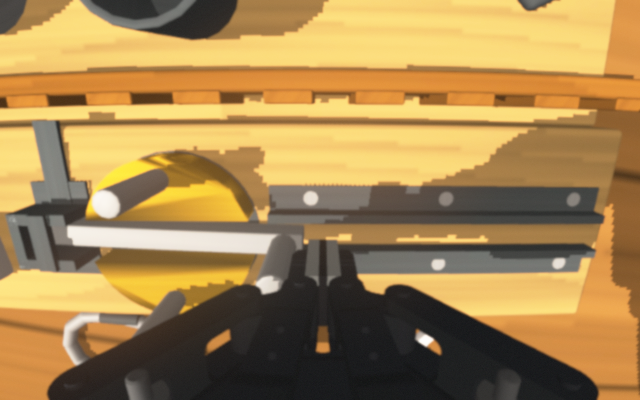

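The bar is through the slot and entering the keeper, nose at about pixel (70,232). I'll go on in small steps until the force rises.

Emit:
{"name": "arm_command", "arguments": {"commands": [{"fingers": 0,"dx": 0,"dy": -0.15,"dz": 0,"wx": 0,"wy": 0,"wz": 0},{"fingers": 0,"dx": 0,"dy": -0.15,"dz": 0,"wx": 0,"wy": 0,"wz": 0},{"fingers": 0,"dx": 0,"dy": -0.1,"dz": 0,"wx": 0,"wy": 0,"wz": 0},{"fingers": 0,"dx": 0,"dy": 0,"dz": 0,"wx": 0,"wy": 0,"wz": 0},{"fingers": 0,"dx": 0,"dy": 0,"dz": 0,"wx": 0,"wy": 0,"wz": 0}]}}

```text
time: 10.35
ee_pos: [0.5679, -0.023, 0.0704]
orientation: [-3.142, -0.0, 0.132]
force: [0.7, -2.2, 0.7]
gripper_width: 0.0001
```

Emit:
{"name": "arm_command", "arguments": {"commands": [{"fingers": 0,"dx": 0,"dy": -0.1,"dz": 0,"wx": 0,"wy": 0,"wz": 0},{"fingers": 0,"dx": 0,"dy": 0,"dz": 0,"wx": 0,"wy": 0,"wz": 0},{"fingers": 0,"dx": 0,"dy": 0,"dz": 0,"wx": 0,"wy": 0,"wz": 0}]}}

```text
time: 10.6
ee_pos: [0.5677, -0.022, 0.0703]
orientation: [-3.142, -0.0, 0.132]
force: [0.9, -2.7, 1.9]
gripper_width: -0.0003
```

Emit:
{"name": "arm_command", "arguments": {"commands": [{"fingers": 0,"dx": 0,"dy": -0.1,"dz": 0,"wx": 0,"wy": 0,"wz": 0},{"fingers": 0,"dx": 0,"dy": 0,"dz": 0,"wx": 0,"wy": 0,"wz": 0},{"fingers": 0,"dx": 0,"dy": 0,"dz": 0,"wx": 0,"wy": 0,"wz": 0}]}}

```text
time: 10.85
ee_pos: [0.5676, -0.021, 0.0704]
orientation: [3.142, -0.0, 0.132]
force: [0.1, -2.4, 2.3]
gripper_width: 0.0003
```

Emit:
{"name": "arm_command", "arguments": {"commands": [{"fingers": 0,"dx": 0,"dy": -0.1,"dz": 0,"wx": 0,"wy": 0,"wz": 0},{"fingers": 0,"dx": 0,"dy": 0,"dz": 0,"wx": 0,"wy": 0,"wz": 0},{"fingers": 0,"dx": 0,"dy": 0,"dz": 0,"wx": 0,"wy": 0,"wz": 0}]}}

```text
time: 11.1
ee_pos: [0.5676, -0.0206, 0.0704]
orientation: [3.141, -0.0, 0.132]
force: [0.7, -5.1, 1.1]
gripper_width: -0.0002
```

```bash
python3 look.py 10
```

```text
11.1 [ 0.56758963 -0.02055837  0.0704052 ] [ 3.14056980e+00 -2.59353308e-04  1.31824863e-01] [ 0.67766117 -5.07282715  1.09615793] -0.00015681131844407238
lock xy -0.0003 -0.0754
```

View pics/w10.png

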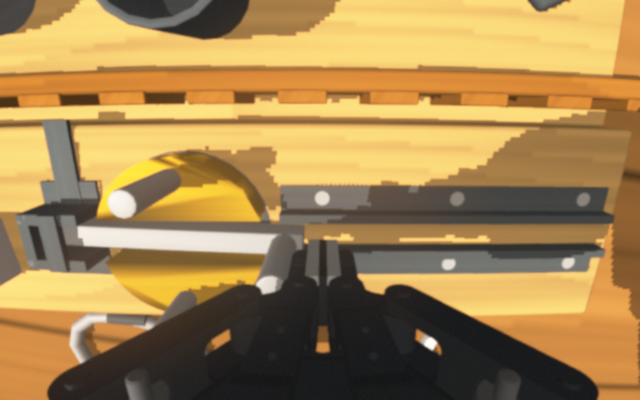

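Emit:
{"name": "arm_command", "arguments": {"commands": [{"fingers": 0,"dx": 0,"dy": -0.1,"dz": 0,"wx": 0,"wy": 0,"wz": 0},{"fingers": 0,"dx": 0,"dy": 0,"dz": 0,"wx": 0,"wy": 0,"wz": 0},{"fingers": 0,"dx": 0,"dy": 0,"dz": 0,"wx": 0,"wy": 0,"wz": 0}]}}

```text
time: 11.4
ee_pos: [0.5676, -0.0204, 0.0705]
orientation: [3.139, -0.0, 0.132]
force: [0.6, -7.8, 1.6]
gripper_width: -0.0
```

Emit:
{"name": "arm_command", "arguments": {"commands": [{"fingers": 0,"dx": 0,"dy": -0.1,"dz": 0,"wx": 0,"wy": 0,"wz": 0},{"fingers": 0,"dx": 0,"dy": 0,"dz": 0,"wx": 0,"wy": 0,"wz": 0},{"fingers": 0,"dx": 0,"dy": 0,"dz": 0,"wx": 0,"wy": 0,"wz": 0}]}}

```text
time: 11.65
ee_pos: [0.5678, -0.0203, 0.0707]
orientation: [3.137, -0.001, 0.132]
force: [-0.4, -10.2, 2.6]
gripper_width: -0.0001
```

Hard stop reached: the TCP stands still and the force climbs. I'll back off and lift.

Emit:
{"name": "arm_command", "arguments": {"commands": [{"fingers": 0,"dx": 0,"dy": 0.7,"dz": 0,"wx": 0,"wy": 0,"wz": 0},{"fingers": 0,"dx": 0,"dy": 1.3,"dz": 0,"wx": 0,"wy": 0,"wz": 0},{"fingers": 0,"dx": 0,"dy": 0,"dz": 0,"wx": 0,"wy": 0,"wz": 0},{"fingers": 0,"dx": 0,"dy": 0,"dz": -3,"wx": 0,"wy": 0,"wz": 0},{"fingers": 0,"dx": 0,"dy": 0,"dz": -4,"wx": 0,"wy": 0,"wz": 0},{"fingers": 0,"dx": 0,"dy": 0,"dz": -4,"wx": 0,"wy": 0,"wz": 0},{"fingers": 0,"dx": -3,"dy": -2,"dz": -3,"wx": 0,"wy": 0,"wz": 0},{"fingers": 0,"dx": -3,"dy": -2,"dz": 0,"wx": 0,"wy": 0,"wz": 0},{"fingers": 0,"dx": 0,"dy": -1,"dz": 0,"wx": 0,"wy": 0,"wz": 0},{"fingers": 0,"dx": 0,"dy": 0,"dz": 0,"wx": 0,"wy": 0,"wz": 0},{"fingers": 0,"dx": 0,"dy": 0,"dz": 0,"wx": 0,"wy": 0,"wz": 0},{"fingers": 0,"dx": 0,"dy": 0,"dz": 0,"wx": 0,"wy": 0,"wz": 0}]}}

```text
time: 12.65
ee_pos: [0.5079, 0.0018, 0.2064]
orientation: [-3.141, 0.0, 0.132]
force: [0.3, 0.4, 0.2]
gripper_width: -0.0004
```

```bash
python3 look.py 11;python3 - <<'E'
from h import *
z=np.load('pics/w11.npz');s=dict(ee_pos=z['p'],orientation=z['o'])
C=cloud('wrist',z['d'],s);d=C[...,:2]-[.558,.0542];c,w=np.cos(.132),np.sin(.132)
x=d[...,0]*c+d[...,1]*w;y=-d[...,0]*w+d[...,1]*c;h=C[...,2]
for n,m in(('post',(h>.096)&(h<.106)&(abs(x)<.015)&(y<-.03)&(y>-.1)),('pegfar',(h>.096)&(h<.106)&(x>.02)&(x<.05)&(abs(y)<.03)),('pegnear',(h>.096)&(h<.106)&(x<-.02)&(x>-.05)&(abs(y)<.03))):
    print(n,m.sum(),x[m].mean(),y[m].mean(),h[m].mean())
E
```

```text
12.65 [0.50788012 0.00184782 0.20642739] [-3.14143164e+00  3.75633163e-04  1.31673289e-01] [0.29692924 0.41714136 0.22808494] -0.0004188092953495612
lock xy -0.0566 -0.0453
post 266 -0.001338888832915376 -0.05435634930648322 0.09990104750844218
pegfar 227 0.034313573127848634 -0.0001920876985817662 0.09980450728443623
pegnear 178 -0.033068563706645085 0.0002605464817936848 0.09996684988429909
```

View pics/w11.png

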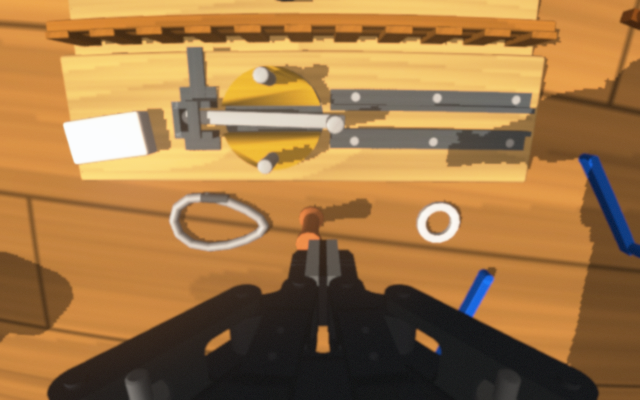

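```bash
python3 -c "
from plant import ctrl
print(ctrl.close_job())"
```

```text
the job is handed in; nothing more can be done
None
```

The gate is locked as far as my checks show: the slot is in line, the bar is home in the keeper, and I handed the job in at about 12.7 s. I got no verdict back.

**What I did:** With the fingers shut, I pushed the near peg (peg_b) until the disc went from about 0.8 rad to 0. I then backed off, came down behind the bar's post and pushed the bar about 148 mm through the slot. It stopped hard against the keeper, with the force rising to 10 N while the TCP stood still. Then I backed off and lifted clear.

**Last checks (wrist camera):**

| Check | Measured | Meaning |
|---|---|---|
| Post position along the lock | y = -54.4 mm | nose at about +80.6 mm (home is 80 mm) |
| Post sideways offset | x = -1.3 mm | within the 12 mm allowed |
| Post top height | 99.9 mm | bar not lifted |
| Peg offsets along the lock | under 0.3 mm each | disc angle about 0 |
| Tool force | about 0 N | robot touching nothing |

In that last picture the carabiner, rivet setter, ring and grit stone look undisturbed. The chock, tin and mug were out of view, and the arm was not taken behind the gate.

**Failures and disagreements:**
- The first two move calls were refused because rows must carry every key; nothing moved.
- The scene and side cameras disagreed by up to 6 mm in y, so I worked from the wrist camera, whose depth readings fitted the given heights.

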